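# Unload a re-glued phone from its press stack

## Robot

A 7-joint arm with a two-finger parallel gripper is mounted at the origin on the work surface. World frame = base frame: x ahead of the robot, y to its left, z up, the work surface at z = 0. Lengths are in m, angles in rad, forces in N, time in s.
With the tool pointing down it reaches from about 0.4 to 0.9 m from the base axis. Payload 5.6 kg.
Tool frame: the origin (TCP) lies midway between the tips of the shut fingers; the grasp point (between the pads) lies 19 mm behind it; z points along the fingers, y is the line along which they close (so a half turn about z gives the same grasp; the last joint's range is limited). The gripper opens to 92 mm and grips with 3 to 60 N. Pads are 20 mm wide; open, the fingers measure 128 mm over their backs; the gripper's body (75 mm by 189 mm) begins 69 mm behind the grasp point.
Start: joints at [1.283, 0.468, -0.012, 1.603, 0.006, 1.071, -0.056], TCP at [0.157, -0.631, 0.215] pointing down, gripper open.
Joint ranges: [-2.53, 2.53], [-0.31, 2.02], [-1.57, 1.55], [0.28, 2.44], [-1.29, 4.43], [0.15, 1.84], [-2.92, 2.92]. Speed limits (rad/s): [2.57, 2.57, 3.14, 3.14, 3.14, 3.14, 3.14].

## Interface

Orientations are given as a rotation vector (axis times angle).
In Python, from bench import ctrl gives the robot as it stands. The module is installed in compiled form; this text tells all that it offers. Calls block until the motion is done:
- ctrl.move_to(position, orientation): joint-space move of the TCP to a pose.
- ctrl.servo_line(position, rot=None, vel=0.15, guard=None): straight line of the TCP; rot=None keeps the orientation; vel is the mean speed in m/s. With guard (N) it stops when the force on the tool has changed by that much, and returns True; else False.
- ctrl.set_joints(angles): joint-space move.
- ctrl.let_go() and ctrl.clamp(newtons=None): open the fingers fully, or close them until they stop; newtons is the grip in N (None keeps the last).
- ctrl.hold(seconds).
- ctrl.inverse_kinematics(position, orientation): joint angles nearest the present ones, or None.
- ctrl.read_state(): the state.
- ctrl.read_camera(name): name is "side" or "top" or "wrist"; returns the picture (480x640x3 uint8, red, green, blue); there is no depth.
- ctrl.camera_info(name): a dict with "fov_y" (degrees; the focal length in pixels is half the picture's height over the tangent of half this angle, whatever the lens; pixels are square), "cx", "cy" (the principal point, pixels), "R" (3x3) and "t" (3): a world point X has camera coordinates R X + t. Camera axes: x right, y down, z forward; pixel columns grow to the right and rows downward; lengths in m; the calibration is good to about 2 mm. The wrist camera is an equidistant fisheye: a pixel r from the principal point sees the ray r / f radians off the axis. A picture is of the moment at which its call begins: read the wrist's pose just before it. camera_info takes no time and is no camera call; for the wrist camera it gives the pose at the moment of the call.
A pose or a line that the arm cannot do raises ctrl.MotionError and nothing moves.
- ctrl.hand_in(): hands the job in; it is judged then, once.
The state is a dict: "time": time; "joint_pos": joint angles; "qvel": joint speeds; "joint_efforts": joint torques, N m; "eef_pos": TCP position; "orientation": TCP orientation; "ft_force": force on the tool from outside, world axes, zero at the start; "moment": the same for the moment, N m; "gripper_width": finger opening in m; "grasp_force": force on a finger pad.
Only numpy, scipy, OpenCV 4.12 (cv2) and the standard library are available. Lean on these libraries where they do the work, as an engineer would, in place of code of your own. Each camera call takes 0.05 s, during which the arm holds its last target. There are 200 camera calls.

## Task

The glue under the phone's new screen has set: take the press stack on the turquoise machine apart from the top down. Stand both weights, each in the wooden block bored for it, then lay the pressing board flat in the blue tray, and last lay the phone, screen up and centred, in the steel phone holder, resting on both jaws between their end lips. Keep the phone level, lower each thing into place without dropping it, and leave the coffee cup and the glue bottle alone.

Things in the scene. Friction and masses are not known exactly. Their poses are not given: they have to be found in the camera images.
- steel_weight: Large press weight: plain upright cylinder of grey steel, diameter 46, height 40, about 500 g. Origin: centre of its underside, z up the axis. It stands on one end of the pressing board (which end varies), 36 from the board's centre; grip it from above across the board's width, where nothing is in the way.
- brass_weight: Small press weight: plain upright cylinder of yellow brass, diameter 28, height 44, about 230 g. Origin: centre of its underside, z up the axis. It stands on the other end of the pressing board, 36 from the board's centre.
- board: Pressing board: flat pale plywood board, 58 (x) by 120 (y) by 10 thick, felt under it, about 120 g, with a black upright bar grip at the centre of its top: 14 wide (x), 22 long (y), standing 26 above the top, its top 36 above the origin. Origin: centre of the underside, y along the length, z up. It lies on the phone.
- phone: Phone: black screen on top, aluminium rim, 68 (x) by 146 (y) by 9 thick, about 180 g. Origin: centre of the underside, y along the length, z out of the screen (up). It lies under the pressing board, edges showing all round, on the flat aluminium top (112 by 182, at height 64) of the fixed turquoise machine (130 by 195). Grip it across its 68 width, fingertips just above that top.
- steel_seat: Dark wooden block 80 by 80 by 22 high, fixed, with a round flat-bottomed bore in its top, diameter 62, depth 12, green felt in it (bore floor 10 above the origin): the place of the steel weight. Origin: centre of the underside, on the bore's axis.
- brass_seat: Smaller dark wooden block 62 by 62 by 22 high, fixed, with a round flat-bottomed bore in its top, diameter 44, depth 12, red felt in it (bore floor 10 above the origin): the place of the brass weight. Origin: centre of the underside, on the bore's axis.
- tray: Shallow blue silicone tray, fixed, outside 88 (x) by 150 (y) by 9 high, inside 78 by 140, its floor 3 above the origin: the place of the pressing board. Origin: centre of the underside, y along the length, z up.
- holder: Phone holder, fixed: dark steel base 80 (x) by 200 (y), two rods along y, two grey jaws 60 wide (x) with rubber ledges 30 above the origin (58 to 82 from the centre along y, each way); outside them end lips rise to 38, 164 apart: the phone lies along y between them, 9 to spare at each end. Beside the phone fingers meet nothing down to 18. Origin: centre of the underside, y along the length, z up.
- coffee_cup: Bystander: white and black paper coffee cup with black lid, diameter 80, 94 high, loose. Origin: centre of the underside. Leave alone.
- glue_bottle: Bystander: small white dropper bottle with a red tip, diameter 40, 94 high, loose. Origin: centre of the underside. Leave alone.
Mind the look-alikes: they are no part of the job. What is shaped like the board but green or yellow is not meant.

How it is judged:
On the way, in this order (a step that is already met when the one before it is completed fails the run):
1. both weights stand in their own wooden blocks (horizontal distance between steel_weight and steel_seat below 0.011 m and z of steel_weight in the frame of steel_seat between 0.007 and 0.013 m and angle between each of steel_weight, brass_weight's own z axis and vertical below 0.08 rad and horizontal distance between brass_weight and brass_seat below 0.011 m and z of brass_weight in the frame of brass_seat between 0.007 and 0.013 m), for 0.2 s.
2. the pressing board lies in the blue tray (x of board in the frame of tray between -0.014 and 0.014 m and y of board in the frame of tray between -0.014 and 0.014 m and z of board in the frame of tray between 0 and 0.006 m and angle between board's own z axis and vertical below 0.06 rad and angle between the y axis of board and the y axis of tray, either way round below 0.25 rad), for 0.2 s.
3. the phone lies in the holder (x of phone in the frame of holder between -0.012 and 0.012 m and y of phone in the frame of holder between -0.011 and 0.011 m and z of phone in the frame of holder between 0.027 and 0.033 m and angle between phone's own z axis and vertical below 0.06 rad and angle between the y axis of phone and the y axis of holder, either way round below 0.15 rad), for 0.2 s.
At the end, for the whole second after the job is handed in: Weights upright on the floors of their own bores; board flat on the tray floor (14 mm, 0.25 rad); phone level, screen up, on both ledges between the lips (12 mm across, 11 mm along, 0.15 rad); heights within 3 mm; all released and at rest (all of step 1 and all of step 2 and all of step 3 and linear speed of each of steel_weight, brass_weight, board, phone below 0.02 m/s and angular speed of each of steel_weight, brass_weight, board, phone below 0.2 rad/s); the robot touches nothing.
It fails at once if the phone tipped more than about 25 degrees (angle between phone's own z axis and vertical above 0.45 rad).
It fails at once if a thing dropped or slammed into its place (faster than 0.6 m/s over and close to it, as after a fall of about 2 cm) ((linear speed of steel_weight above 0.6 m/s and horizontal distance between steel_weight and steel_seat below 0.05 m and z of steel_weight in the frame of steel_seat below 0.08 m) or (linear speed of brass_weight above 0.6 m/s and horizontal distance between brass_weight and brass_seat below 0.05 m and z of brass_weight in the frame of brass_seat below 0.08 m) or (linear speed of board above 0.6 m/s and horizontal distance between board and tray below 0.05 m and z of board in the frame of tray below 0.08 m) or (linear speed of phone above 0.6 m/s and horizontal distance between phone and holder below 0.05 m and z of phone in the frame of holder below 0.08 m)).
It fails at once if the coffee cup pushed more than 25 mm or tipped (distance of coffee_cup from where it was at the start of the episode above 0.025 m or angle between coffee_cup's own z axis and vertical above 0.35 rad).
It fails at once if the glue bottle pushed more than 25 mm or tipped (distance of glue_bottle from where it was at the start of the episode above 0.025 m or angle between glue_bottle's own z axis and vertical above 0.35 rad).
It also fails if it takes over 125 s, if anything falls off the work surface, if the arm or the gripper's body presses on something with over 40 N, if the wrist force passes 120 N, or if a joint passes its speed limit or range.

## Working session

There is one attempt and no reset: what is moved stays moved. The work goes in short steps, each a Python script; the robot and the scene stay as the last script left them, time stands still between calls to the robot, and variables do not carry over. Pictures are saved under pics/ and viewed, at most 14 in all, crops included, and the job is handed in when it is done.

```bash
mkdir -p pics; python3 - <<'E'
from bench import ctrl
import cv2,numpy as np
for n in("top","side","wrist"):
    i=ctrl.camera_info(n);print(n,i)
    cv2.imwrite(f"pics/{n}0.png",ctrl.read_camera(n)[:,:,::-1])
s=ctrl.read_state();print(s)
E
```

```text
top {'fov_y': 49.07747564379688, 'cx': 319.80101832399794, 'cy': 235.22784709437207, 'R': array([[ 0.01315298, -0.99986103,  0.01024317],
       [-0.9914168 , -0.01437315, -0.12994668],
       [ 0.13007585, -0.00844606, -0.99146807]]), 't': array([-0.09456201,  0.48188949,  1.2872052 ])}
side {'fov_y': 48.619910564186924, 'cx': 321.56913850403566, 'cy': 237.83262535792718, 'R': array([[-0.720936  , -0.6927854 ,  0.01731125],
       [-0.53071596,  0.5358729 , -0.65664359],
       [ 0.44563646, -0.48258536, -0.75400233]]), 't': array([0.27731859, 0.34258097, 1.09740615])}
wrist {'fov_y': 65.70646984690485, 'cx': 321.3310904243737, 'cy': 241.9855758035034, 'R': array([[ 0.24228483, -0.97020101, -0.00283901],
       [-0.93470465, -0.23420277,  0.26735049],
       [-0.26004862, -0.06212133, -0.96359517]]), 't': array([-0.64896854, -0.02997607,  0.39129759])}
{'time': 0.15, 'joint_pos': array([ 1.28298853,  0.46817315, -0.01156862,  1.60336415,  0.0060221 ,
        1.07140598, -0.05630276]), 'qvel': array([-0.00061422, -0.00033426,  0.00022939, -0.0021519 ,  0.00037571,
        0.00060369,  0.00114897]), 'joint_efforts': array([ 1.98069406e-04, -5.20953012e+01, -1.30801537e-02, -2.43976235e+01,
       -5.67586964e-02,  1.53019518e-02,  9.26842176e-05]), 'eef_pos': array([ 0.15734978, -0.63022949,  0.21388014]), 'orientation': array([-3.11682952e+00, -3.83289678e-01,  4.63868410e-04]), 'ft_force': array([-0.8053665 ,  0.10669723,  0.56904148]), 'moment': array([ 0.02986562, -0.01436795,  0.01083152]), 'grasp_force': 0.0, 'gripper_width': 0.0918499203917591}
```

View pics/top0.png

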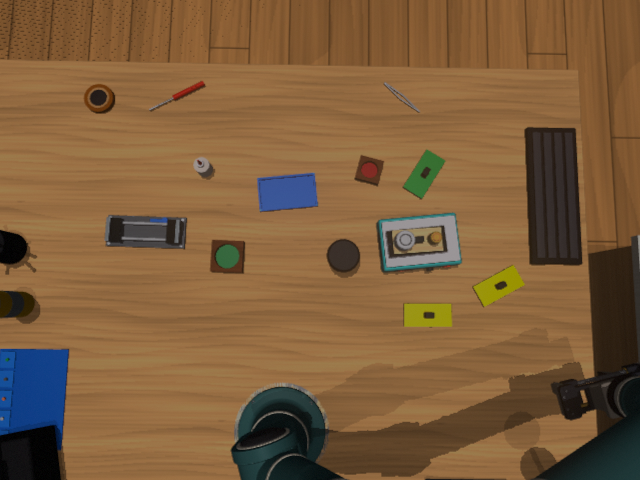

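View pics/side0.png

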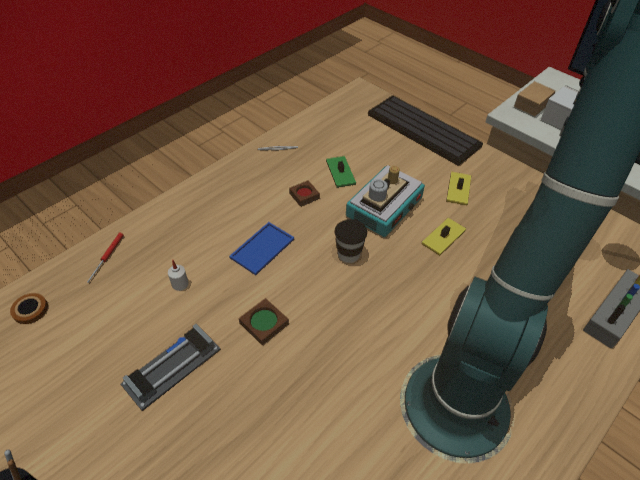

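The top view shows the green bore at (228,256), red bore (369,170), tray (288,193), holder (146,231), machine (419,242) with steel weight (404,240) and brass (435,238), cup (343,256) and glue (203,167). The side view shows the same things: green bore (264,321), red bore (305,192), tray (262,248), holder (171,366), steel weight top (379,184), brass top (394,169).

```bash
cat > h.py <<'E'
from bench import ctrl
import cv2,numpy as np,pickle
from scipy.spatial.transform import Rotation as Ro
def foc(i): return 240/np.tan(np.radians(i["fov_y"]/2))
def ray(i,px,fish=False):
    d=(np.array(px,float)-[i["cx"],i["cy"]])/foc(i)
    if fish:
        r=np.hypot(*d); v=np.array([*(d/r*np.sin(r) if r>0 else d),np.cos(r)])
    else: v=np.array([*d,1])
    v=i["R"].T@v
    return -i["R"].T@i["t"], v/np.linalg.norm(v)
def tri(rays):
    A=[np.eye(3)-np.outer(d,d) for o,d in rays]
    X=np.linalg.solve(sum(A),sum(a@o for a,(o,d) in zip(A,rays)))
    return X,max(np.linalg.norm(a@(X-o)) for a,(o,d) in zip(A,rays))
def onplane(r,z): o,d=r; return o+d*(z-o[2])/d[2]
def proj(i,X,fish=False):
    c=i["R"]@np.asarray(X,float)+i["t"]
    if fish:
        n=np.hypot(c[0],c[1]); u=c[:2]/n*np.arctan2(n,c[2])
    else: u=c[:2]/c[2]
    return u*foc(i)+[i["cx"],i["cy"]]
def down(yaw):
    "tool down, closing axis (tool y) at angle yaw in the world xy plane"
    y=np.array([np.cos(yaw),np.sin(yaw),0]);z=np.array([0,0,-1.]);x=np.cross(y,z)
    return Ro.from_matrix(np.c_[x,y,z]).as_rotvec()
def shot(name):
    i=ctrl.camera_info("wrist"); im=ctrl.read_camera("wrist")
    cv2.imwrite(f"pics/{name}.png",im[:,:,::-1]); pickle.dump(i,open(f"pics/{name}.pkl","wb")); return i,im
E
python3 - <<'E'
from h import *
T,S=ctrl.camera_info("top"),ctrl.camera_info("side")
for n,a,b in[("green",(228,256),(264,321)),("red",(369,170),(305,192)),("tray",(288,193),(262,248)),("holder",(146,231),(171,366)),("steeltop",(404,239.5),(379,184)),("brasstop",(435,237),(394,168.5)),("cup",(343,256),(350,230)),("glue",(200,160),(174,264))]:
    X,e=tri([ray(T,a),ray(S,b)]);print(n,X.round(3),round(e,4),np.hypot(X[0],X[1]).round(3))
R=Ro.from_rotvec(ctrl.read_state()["orientation"]).as_matrix();print(R.round(3))
i=ctrl.camera_info("wrist");s=ctrl.read_state()
print("cam in tool",R.T@(-i["R"].T@i["t"]-s["eef_pos"]),R.T@i["R"].T)
E
```

```text
green [0.43  0.145 0.002] 0.0007 0.453
red [ 0.657 -0.214  0.011] 0.0015 0.691
tray [ 0.599 -0.003 -0.005] 0.0013 0.599
holder [ 0.492  0.359 -0.004] 0.0007 0.609
steeltop [ 0.462 -0.285  0.124] 0.002 0.543
brasstop [ 0.47  -0.356  0.126] 0.0009 0.59
cup [ 0.427 -0.143  0.089] 0.0009 0.451
glue [0.662 0.212 0.067] 0.001 0.695
[[ 0.97   0.242 -0.   ]
 [ 0.242 -0.97   0.001]
 [-0.    -0.001 -1.   ]]
cam in tool [ 0.07574259  0.0003045  -0.16947826] [[ 6.05415938e-07 -9.63638982e-01 -2.67207620e-01]
 [ 9.99999166e-01  3.45639205e-04 -1.24422348e-03]
 [ 1.29133968e-03 -2.67207396e-01  9.63638179e-01]]
```

```bash
python3 - <<'E'
from h import *
for k,p in enumerate([(.44,-.36),(.5,-.26),(.56,-.1),(.5,.08),(.46,.22),(.48,.36)]):
    ctrl.move_to([*p,.30],down(-np.pi/2)); shot(f"w{k}")
print(ctrl.read_state()["time"])
a=[cv2.imread(f"pics/w{k}.png") for k in(0,1,3,5)]
m=np.vstack([np.hstack(a[:2]),np.hstack(a[2:])]);cv2.imwrite("pics/m.png",cv2.resize(m,(800,600),interpolation=cv2.INTER_AREA))
E
```

```text
5.2333
```

View pics/m.png

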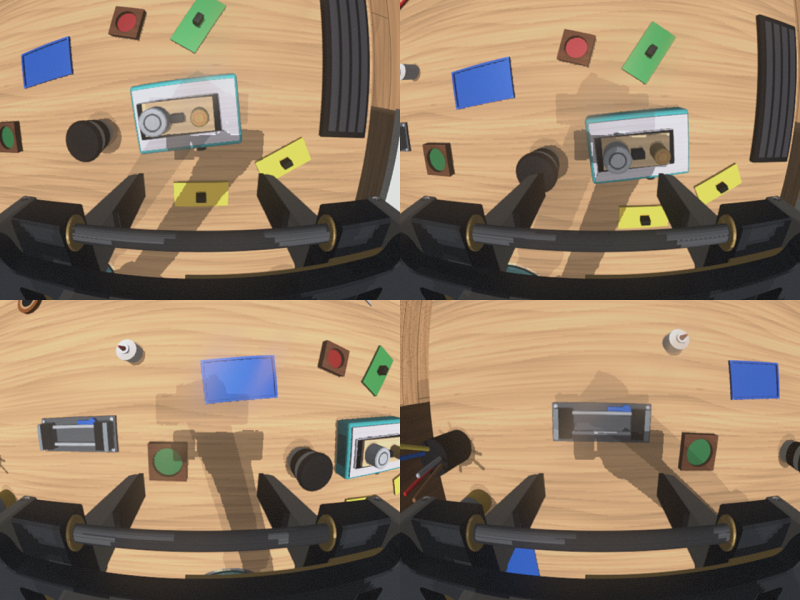

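The montage (half-scale... 0.625) shows, in w0, the steel weight at (248,193) and brass at (318,188) full-res pixels; in w1, the red seat and the tray; in w3, the green seat (270,257); in w5, the holder (320,195). I'll segment the coloured parts and enlarge the stack and the holder.

```bash
python3 - <<'E'
from h import *
I=[pickle.load(open(f"pics/w{k}.pkl","rb")) for k in range(6)]
im=[cv2.imread(f"pics/w{k}.png") for k in range(6)]
def blob(k,X,lo,hi,rad=75):
    u=proj(I[k],X,True)
    if not(10<u[0]<630 and 10<u[1]<330): return
    h=cv2.cvtColor(im[k],cv2.COLOR_BGR2HSV); m=cv2.inRange(h,lo,hi)
    mk=np.zeros_like(m);cv2.circle(mk,tuple(int(v) for v in u),rad,255,-1);m&=mk
    c=max(cv2.findContours(m,0,2)[0],key=cv2.contourArea,default=None)
    return c
for n,X,lo,hi,ks in[("green",(.43,.145,.01),(40,60,30),(80,255,255),(2,3,4,5)),("red",(.657,-.214,.01),(170,120,60),(180,255,255),(0,1,2,3)),("tray",(.6,-.003,.003),(105,90,40),(130,255,255),(1,2,3,4))]:
    r=[]
    for k in ks:
        c=blob(k,X,lo,hi)
        if c is None: continue
        (ctr,sz,a)=cv2.minAreaRect(c) if n=="tray" else cv2.fitEllipse(c)
        r.append(ray(I[k],ctr,True)); print(n,k,np.round(ctr,1),np.round(sz,1),round(a,1),onplane(r[-1],.01 if n!="tray" else .006).round(4))
        if n=="tray":
            q=cv2.approxPolyDP(cv2.convexHull(c),8,True)[:,0]
            w=np.array([onplane(ray(I[k],p,True),.009) for p in q]).round(4);print(w[:,:2].tolist(),w.mean(0))
    print(n,tri(r))
def crop(k,c,s=2,w=200,h=150):
    x,y=c[0]-w//2,c[1]-h//2; o=cv2.resize(im[k][y:y+h,x:x+w],None,fx=s,fy=s,interpolation=cv2.INTER_CUBIC)
    for v in range(0,w,20): cv2.line(o,(v*s,0),(v*s,8 if v%100 else 16),(0,0,255),1)
    for v in range(0,h,10): cv2.line(o,(0,v*s),(8 if v%50 else 16,v*s),(0,0,255),1)
    cv2.putText(o,f"w{k} {x},{y}",(20,292),0,.5,(0,0,255),1);return o
P=lambda k,X:[int(v) for v in proj(I[k],X,True)]
st,ho=(.465,-.32,.1),(.492,.359,.03)
m=np.vstack([np.hstack([crop(0,P(0,st)),crop(1,P(1,st))]),np.hstack([crop(4,P(4,ho)),crop(5,P(5,ho))])])
cv2.imwrite("pics/m2.png",m)
E
```

```text
green 2 [149.  296.4] [28.8 40.5] 140.2 [0.426  0.1493 0.01  ]
green 3 [267.6 259.1] [38.3 45.9] 126.5 [0.4262 0.1483 0.01  ]
green 4 [377.7 228. ] [42.8 46.1] 53.1 [0.4276 0.1469 0.01  ]
green 5 [477.5 243. ] [34.9 43.6] 31.2 [0.4272 0.1457 0.01  ]
green (array([0.42801222, 0.14746292, 0.01384257]), np.float64(0.0006175148085659526))
red 0 [206.  39.] [0. 0.] 157.5 [ 0.6532 -0.2157  0.01  ]
red 1 [267.7  78. ] [5.7 6.9] 171.3 [ 0.6559 -0.1945  0.01  ]
red (array([ 0.67549607, -0.18481194, -0.0781724 ]), np.float64(0.005170754441503685))
tray 1 [132.1 132.6] [65.3 99.2] 78.3 [ 0.5993 -0.0059  0.006 ]
[[0.6486, -0.0697], [0.5638, -0.0807], [0.5476, 0.0664], [0.6319, 0.076]] [ 0.597975 -0.002     0.009   ]
tray 2 [241.7 171.9] [ 69.2 114.9] 82.6 [ 0.5987 -0.0021  0.006 ]
[[0.6484, -0.0692], [0.5633, -0.0782], [0.5488, 0.0688], [0.6332, 0.0763]] [ 5.98425e-01 -5.75000e-04  9.00000e-03]
tray 3 [382.6 125.5] [ 69.7 117.2] 84.9 [0.5976 0.0014 0.006 ]
[[0.6453, -0.0681], [0.5633, -0.0774], [0.5474, 0.068], [0.632, 0.0764]] [ 5.97e-01 -2.75e-04  9.00e-03]
tray 4 [486.7 102. ] [65.6 98.9] 87.9 [0.5977 0.0024 0.006 ]
[[0.6486, -0.0682], [0.5635, -0.0772], [0.5475, 0.0702], [0.5987, 0.0735], [0.6343, 0.046]] [0.59852 0.00886 0.009  ]
tray (array([ 0.5986136 , -0.00070282, -0.00214075]), np.float64(0.00124560597187062))
```

View pics/m2.png

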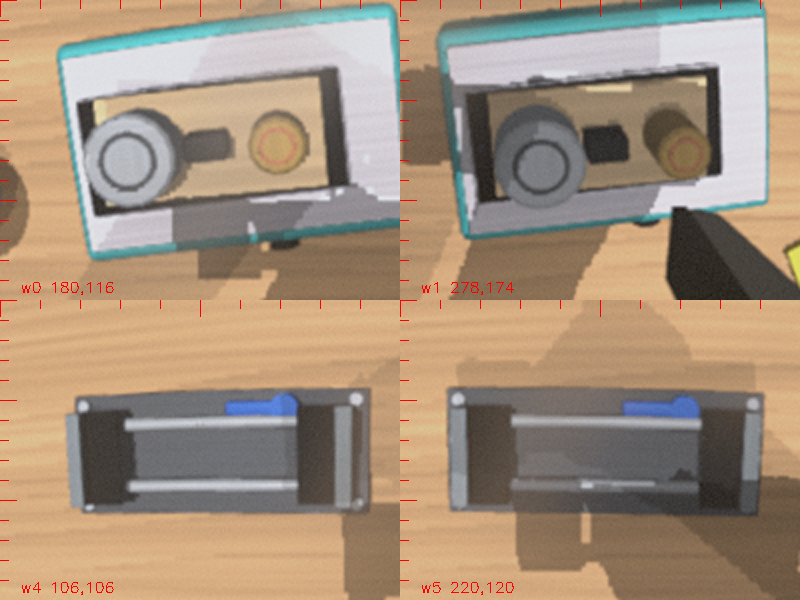

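The crops show the steel top centre at w0 (243,196.5) and w1 (348.5,254), and the brass top centre at w0 (319,187) and w1 (419.5,251.5). The holder's lips' inner edges lie in w4 at about x=146/273.5 and in w5 at x=253.5/391.5. The tray sizes check out.

```bash
python3 - <<'E'
from h import *
I=[pickle.load(open(f"pics/w{k}.pkl","rb")) for k in range(6)]
im=[cv2.imread(f"pics/w{k}.png") for k in range(6)]
r=[]
for k in(0,1,2,3):
    u=proj(I[k],(.657,-.214,.01),True); b=im[k].astype(int)
    m=((b[:,:,2]-np.maximum(b[:,:,1],b[:,:,0])>75)).astype(np.uint8)
    mk=np.zeros_like(m);cv2.circle(mk,tuple(int(v) for v in u),35,1,-1);m&=mk
    c=max(cv2.findContours(m,0,2)[0],key=cv2.contourArea)
    ctr,sz,a=cv2.fitEllipse(c);r.append(ray(I[k],ctr,True));print("red",k,np.round(ctr),np.round(sz,1),onplane(r[-1],.012).round(4))
print(tri(r[:3]))
T=lambda *kp:tri([ray(I[k],p,True) for k,p in kp])
s=T((0,(243,196.5)),(1,(348.5,254)));b=T((0,(319,187)),(1,(419.5,251.5)));print("steel",s,"brass",b,np.linalg.norm(s[0]-b[0]))
d=b[0]-s[0];print("mid",(s[0]+b[0])/2,"ang of line",np.arctan2(d[1],d[0]))
c4=lambda x,y:(4,(x/2+106,(y-300)/2+106)); c5=lambda x,y:(5,((x-400)/2+220,(y-300)/2+120))
P=[T(c4(*a),c5(*q)) for a,q in[((80,413),(467,405)),((82,506),(467,509)),((335,405),(743,412)),((337,508),(743,513))]]
for p in P:print("lip",p)
Q=[T(c4(*a),c5(*q)) for a,q in[((83,406),(458,398)),((356,398),(753,404))]]
for p in Q:print("screw",p)
print(np.mean([p[0] for p in P],0))
E
```

```text
red 0 [202.  35.] [24.8 32.4] [ 0.6582 -0.2115  0.012 ]
red 1 [282.  76.] [31.1 34.2] [ 0.6575 -0.212   0.012 ]
red 2 [409. 125.] [29.5 32.3] [ 0.6578 -0.2111  0.012 ]
red 3 [535.  93.] [19.8 29. ] [ 0.658  -0.2129  0.012 ]
(array([ 0.65793422, -0.21151375,  0.01148219]), np.float64(0.0005125367497302221))
steel (array([ 0.46455763, -0.28625159,  0.11898615]), np.float64(0.001556899847786544)) brass (array([ 0.47116043, -0.35818443,  0.12452415]), np.float64(0.0012272447479651789)) 0.072447218924984
mid [ 0.46785903 -0.32221801  0.12175515] ang of line -1.4792615670358287
lip (array([0.52042196, 0.43855341, 0.0344538 ]), np.float64(0.0006617684542088734))
lip (array([0.46035297, 0.43948075, 0.04049654]), np.float64(0.0009014812031352426))
lip (array([0.51673617, 0.27505111, 0.03163468]), np.float64(0.00033223560096585207))
lip (array([0.45642268, 0.27430315, 0.03891507]), np.float64(0.00010551621634821919))
screw (array([0.52344587, 0.44867005, 0.00955159]), np.float64(0.00013504152010066124))
screw (array([0.51990026, 0.26471343, 0.01021386]), np.float64(0.0003022655932132767))
[0.48848344 0.3568471  0.03637502]
```

```bash
cat >> h.py <<'E'
STEEL,BRASS=np.array([.4646,-.2863]),np.array([.4712,-.3582])
GREEN,RED=np.array([.428,.1475]),np.array([.658,-.2115])
TRAY,HOLD=np.array([.598,-.001]),np.array([.4885,.3568])
A_ST,A_TR,A_HO=.092,.104,-.023   # closing-axis yaw across each thing's width
HI=.26
def best(xy,z,yaw):
    o=[]
    for y in(yaw,yaw+np.pi):
        q=ctrl.inverse_kinematics([*xy,z],down(y))
        if q is not None:o.append((abs(q[6]),y))
    return down(min(o)[1])
def rep(t):
    s=ctrl.read_state();print(t,"t%.1f"%s["time"],s["eef_pos"].round(4),"w%.4f"%s["gripper_width"],"g%.1f"%s["grasp_force"],s["ft_force"].round(1),"q7 %.2f"%s["joint_pos"][6])
def pick(xy,z,yaw,N,lift=HI):
    r=best(xy,HI,yaw); ctrl.let_go(); ctrl.move_to([*xy,HI],r)
    ctrl.servo_line([*xy,z+.05],vel=.2)
    hit=ctrl.servo_line([*xy,z],vel=.06,guard=10); rep(f"at grasp hit={hit}")
    ctrl.clamp(N); rep("clamped")
    ctrl.servo_line([*xy,z+.03],vel=.04); ctrl.servo_line([*xy,lift],vel=.15); rep("lifted")
def place(xy,z,yaw,guard=6,over=.004):
    r=best(xy,HI,yaw); ctrl.move_to([*xy,HI],r); ctrl.hold(.3)
    ctrl.servo_line([*xy,z+.03],vel=.15); ctrl.hold(.2)
    hit=ctrl.servo_line([*xy,z-over],vel=.025,guard=guard); rep(f"down hit={hit}")
E
python3 - <<'E'
from h import *
pick(STEEL,.083+.017,A_ST,45)
place(GREEN,.010+.017,0)
E
```

```text
at grasp hit=False t9.6 [ 0.4649 -0.2864  0.1003] w0.0916 g0.0 [-0.2 -0.7  0.3] q7 0.43
clamped t10.4 [ 0.464  -0.2863  0.1   ] w0.0451 g45.0 [-1.7  0.5  2.7] q7 0.43
lifted t12.3 [ 0.4639 -0.2859  0.2589] w0.0451 g45.0 [-0.4 -0.6 -5.1] q7 0.50
down hit=True t17.0 [0.4279 0.1475 0.0269] w0.0448 g45.0 [-0.9 -0.4  5.8] q7 -0.84
```

```bash
python3 - <<'E'
from h import *
ctrl.let_go(); ctrl.servo_line([*GREEN,HI],vel=.2); rep("free"); shot("a1")
pick(BRASS,.083+.018,A_ST,35)
place(RED,.010+.018,0)
ctrl.let_go(); p=ctrl.read_state()["eef_pos"]; ctrl.servo_line([*RED,HI],vel=.2); rep("free"); shot("a2")
for k,p in enumerate([(.42,-.36),(.5,-.26)]):
    ctrl.move_to([*p,.26],down(-np.pi/2)); shot(f"b{k}")
def crop(n,X,s=2,w=200,h=150):
    i=pickle.load(open(f"pics/{n}.pkl","rb"));u=proj(i,X,True).astype(int)
    x=np.clip(u[0]-w//2,0,640-w);y=np.clip(u[1]-h//2,0,480-h)
    o=cv2.resize(cv2.imread(f"pics/{n}.png")[y:y+h,x:x+w],None,fx=s,fy=s,interpolation=cv2.INTER_CUBIC)
    cv2.putText(o,f"{n} {x},{y}",(20,292),0,.5,(0,0,255),1);return o
st=(.468,-.322,.08)
cv2.imwrite("pics/m3.png",np.vstack([np.hstack([crop("a1",(*GREEN,.03)),crop("a2",(*RED,.03))]),np.hstack([crop("b0",st),crop("b1",st)])]))
E
```

```text
free t19.1 [0.4273 0.1472 0.2591] w0.0922 g0.0 [ 0.9 -0.3 -0.4] q7 -0.51
at grasp hit=False t22.9 [ 0.4715 -0.3584  0.1013] w0.0923 g0.0 [0.  0.6 1.3] q7 0.51
clamped t23.9 [ 0.4711 -0.3582  0.101 ] w0.0271 g35.0 [-1.6  0.   0. ] q7 0.51
lifted t25.8 [ 0.4706 -0.3578  0.2589] w0.0270 g35.0 [ 0.2 -0.7 -3.1] q7 0.57
down hit=True t29.9 [ 0.6578 -0.2115  0.028 ] w0.0269 g35.0 [-0.7  0.5  4.7] q7 0.04
free t32.2 [ 0.6573 -0.2114  0.2585] w0.0918 g0.0 [ 0.  -0.3  0.5] q7 0.11
```

View pics/m3.png

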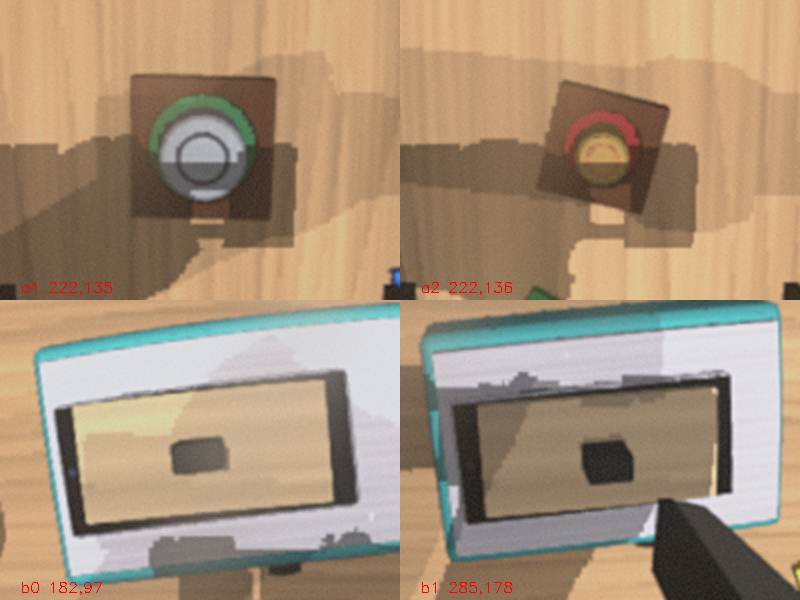

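Both weights stand in their bores (green ring and red ring visible around them). On the stack, the board's corners are seen in b0 at (72,406),(328,381),(334,500),(88,524) of the crop and in b1 at (477,402),(717,383),(486,519). The phone's corners are in b0 at (55,410),(344,372),(356,502),(75,533).

```bash
python3 - <<'E'
from h import *
I={n:pickle.load(open(f"pics/{n}.pkl","rb")) for n in("b0","b1","a1","a2")}
b0=lambda x,y:ray(I["b0"],(x/2+182,(y-300)/2+97),True); b1=lambda x,y:ray(I["b1"],((x-400)/2+285,(y-300)/2+178),True)
def rect(n,c,z):
    w=np.array([onplane(r,z)[:2] for r in c]); d=(w[0]-w[1]+w[3]-w[2])/2; e=(w[0]-w[3]+w[1]-w[2])/2
    print(n,w.mean(0).round(4),"len %.4f wid %.4f"%(np.linalg.norm(d),np.linalg.norm(e)),"yaw",np.arctan2(d[1],d[0])-np.pi/2,np.arctan2(e[1],e[0]))
rect("board",[b0(72,406),b0(328,381),b0(334,500),b0(88,524)],.083)
rect("phone",[b0(55,410),b0(344,372),b0(356,502),b0(75,533)],.073)
rect("phone1",[b1(453,407),b1(731,376),b1(733,493),b1(468,524)],.073)
for n,p,q in[("board",(72,406),(477,402)),("board",(328,381),(717,383)),("board",(88,524),(486,519)),("phone",(55,410),(453,407)),("phone",(344,372),(731,376)),("phone",(356,502),(733,493)),("phone",(75,533),(468,524))]:
    print(n,*tri([b0(*p),b1(*q)]))
# grip: top-face centre, and weights' tops
print("steel",onplane(ray(I["a1"],(203/2+222,159/2+135),True),.05),"brass",onplane(ray(I["a2"],((602-400)/2+222,156/2+136),True),.054))
E
```

```text
board [ 0.4675 -0.3234] len 0.1199 wid 0.0567 yaw 0.08850997251403792 0.0818270284553011
phone [ 0.4661 -0.323 ] len 0.1408 wid 0.0627 yaw 0.11203573318833882 0.11576619466202359
phone1 [ 0.4656 -0.3231] len 0.1421 wid 0.0634 yaw 0.11814679481862123 0.12009174570484454
board [ 0.49149456 -0.26005965  0.07819384] 0.0009375682553755421
board [ 0.50132327 -0.38235539  0.07231934] 0.000552709496946644
board [ 0.43289918 -0.26580347  0.08154916] 0.0005662985210608045
phone [ 0.48882174 -0.24904336  0.07342996] 0.00034713112058675475
phone [ 0.50551223 -0.38967206  0.0730637 ] 0.00022182641108449796
phone [ 0.44318928 -0.39618005  0.07601518] 0.0002727400086632332
phone [ 0.42698266 -0.25670555  0.07401048] 0.0006293220650466837
steel [0.42890811 0.14710695 0.05      ] brass [ 0.65820679 -0.20948736  0.054     ]
```

```bash
python3 - <<'E'
from h import *
pick(np.array([.4677,-.3228]),.083+.006,.087,45)
place(TRAY,.013+.006,A_TR,guard=5)
ctrl.let_go(); ctrl.servo_line([*TRAY,HI],vel=.2); rep("free"); shot("c0")
ctrl.move_to([.42,-.36,.26],down(-np.pi/2)); shot("d0"); ctrl.move_to([.5,-.29,.26],down(-np.pi/2)); shot("d1");rep("end")
cv2.imwrite("pics/m4.png",np.vstack([cv2.resize(cv2.imread("pics/c0.png")[60:320,120:520],(800,520)[::1])[:300],np.hstack([cv2.imread("pics/d0.png")[80:280,160:427],cv2.imread("pics/d1.png")[100:300,200:467],np.zeros((200,266,3),np.uint8)]).repeat(1,0)]))
E
```

```text
at grasp hit=False t37.5 [ 0.468  -0.3229  0.0893] w0.0917 g0.0 [-0.3  1.  -0. ] q7 0.45
clamped t38.7 [ 0.4677 -0.3228  0.089 ] w0.0135 g45.0 [ 0.2 -0.  -0.2] q7 0.45
lifted t40.7 [ 0.4671 -0.3225  0.259 ] w0.0135 g45.0 [-0.5 -0.  -1.8] q7 0.53
down hit=True t45.1 [ 0.5978 -0.001   0.019 ] w0.0136 g45.0 [-0.8 -0.1  3.8] q7 -0.26
free t47.7 [ 0.5973 -0.0011  0.2588] w0.0920 g0.0 [0.2 0.1 0.1] q7 -0.12
end t49.8 [ 0.5001 -0.2897  0.2598] w0.0919 g0.0 [-1.   0.6 -0.2] q7 -1.15
```

View pics/m4.png

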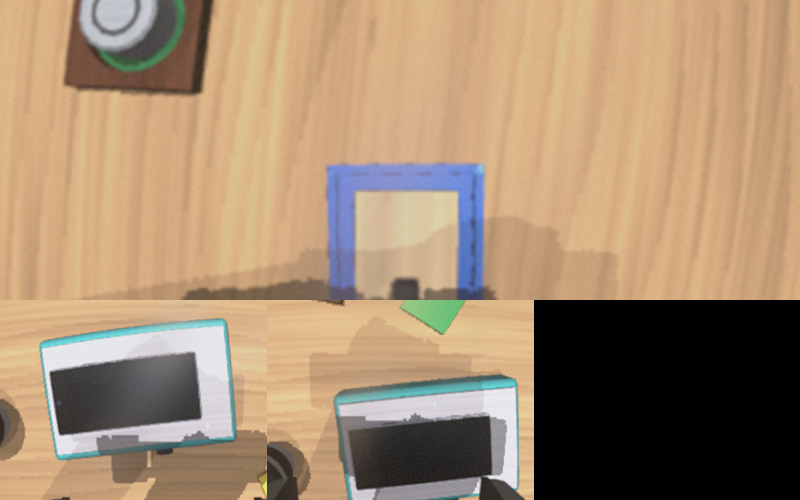

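The board lies centred in the tray; the phone's screen shows fully in d0 (about x 210–361, y 132–235 full-res). I'll segment it and measure.

```bash
python3 - <<'E'
from h import *
for n in("d0","d1"):
    i=pickle.load(open(f"pics/{n}.pkl","rb"));g=cv2.imread(f"pics/{n}.png").max(2)
    u=proj(i,(.466,-.323,.073),True); m=(g<75).astype(np.uint8)
    mk=np.zeros_like(m);cv2.circle(mk,tuple(int(v) for v in u),88,1,-1);m&=mk
    c=max(cv2.findContours(m,0,1)[0],key=cv2.contourArea)[:,0]
    for z in(.073,):
        w=np.array([onplane(ray(i,p,True),z)[:2] for p in c]);print(n,z,cv2.minAreaRect((w*1000).astype(np.float32)))
E
python3 - <<'E'
import cv2,numpy as np
a=cv2.imread("pics/d0.png")[90:290,170:437];b=cv2.imread("pics/d1.png")[130:330,230:497]
cv2.imwrite("pics/m5.png",cv2.resize(np.hstack([a,b]),None,fx=1.49,fy=1.49,interpolation=cv2.INTER_CUBIC))
E
```

```text
d0 0.073 ((461.4197998046875, -285.4688720703125), (62.770225524902344, 66.10359191894531), 6.521792888641357)
d1 0.073 ((462.7050476074219, -335.179443359375), (163.8009490966797, 107.83523559570312), 74.7773208618164)
```

View pics/m5.png

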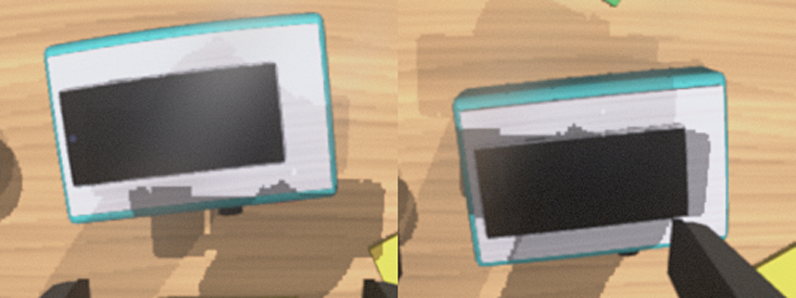

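In this picture the screen corners are (60,92),(274,64),(285,161),(73,185) on the left (d0) and (475,150),(685,128),(688,213),(487,237) on the right (d1).

```bash
python3 - <<'E'
from h import *
C={"d0":([(60,92),(274,64),(285,161),(73,185)],(170,90)),"d1":([(475,150),(685,128),(688,213),(487,237)],(230-267,130))}
R={}
for n,(c,o) in C.items():
    i=pickle.load(open(f"pics/{n}.pkl","rb")); R[n]=[ray(i,np.array(p)/1.49+o,True) for p in c]
    w=np.array([onplane(r,.073)[:2] for r in R[n]]); d=(w[0]-w[1]+w[3]-w[2])/2; e=(w[0]-w[3]+w[1]-w[2])/2
    print(n,w.mean(0).round(4),"len %.4f wid %.4f"%(np.linalg.norm(d),np.linalg.norm(e)),np.arctan2(d[1],d[0])-np.pi/2,np.arctan2(e[1],e[0]))
P=[tri([a,b]) for a,b in zip(R["d0"],R["d1"])]
for p in P:print(*p)
E
```

```text
d0 [ 0.4659 -0.3228] len 0.1413 wid 0.0632 0.11321575737146983 0.1145777364012225
d1 [ 0.4666 -0.3226] len 0.1419 wid 0.0620 0.11938278820720338 0.11131935473309894
[ 0.48911027 -0.24884979  0.07151087] 0.00019002000609271105
[ 0.5054707  -0.38905787  0.07397108] 0.0002275914433437826
[ 0.44177074 -0.39824372  0.06624078] 0.0005586598472398079
[ 0.42631221 -0.25538826  0.07155148] 3.40827156093187e-05
```

```bash
python3 - <<'E'
from h import *
pick(np.array([.4662,-.3228]),.066,.114,45)
ctrl.move_to([.56,.0,HI],best([.56,0],HI,.05)); rep("via")
ctrl.move_to([*HOLD,HI],best(HOLD,HI,A_HO)); rep("over"); ctrl.hold(.3)
ctrl.servo_line([*HOLD,.08],vel=.12); rep("above")
cv2.imwrite("pics/e.png",np.hstack([ctrl.read_camera("side")[240:440,60:327,::-1],shot("e0")[1][60:260,190:457,::-1]]).repeat(1,0))
E
```

```text
at grasp hit=False t53.4 [ 0.4665 -0.3229  0.0662] w0.0917 g0.0 [-0.   0.5 -0.1] q7 0.42
clamped t53.9 [ 0.4662 -0.3229  0.0662] w0.0671 g45.0 [-1.7  0.8  1.9] q7 0.42
lifted t56.0 [ 0.4656 -0.3225  0.2589] w0.0672 g45.0 [-0.3 -0.8 -1.7] q7 0.53
via t57.3 [ 0.56   -0.0018  0.2597] w0.0673 g45.0 [-0.2 -1.3 -1.7] q7 -0.19
over t58.6 [0.4898 0.3549 0.2598] w0.0669 g45.0 [-0.4 -0.2 -1.5] q7 -0.96
above t60.6 [0.4889 0.3572 0.0808] w0.0670 g45.0 [ 0.2  1.1 -1.7] q7 -1.09
```

View pics/e.png

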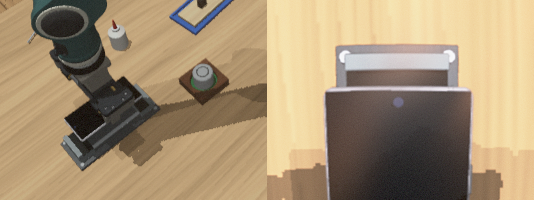

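The phone hangs level over the holder; its end edge in e0 runs from (249,148) to (394,148), with the lip beyond it. I'll check its position along y before lowering.

```bash
python3 - <<'E'
from h import *
i=pickle.load(open("pics/e0.pkl","rb"))
a=onplane(ray(i,(249,148.5),True),.0878);b=onplane(ray(i,(394,148.5),True),.0878);m=(a+b)/2
ax=np.array([np.sin(-A_HO),np.cos(A_HO)])
print(a,b,np.linalg.norm(a-b),"end along y from holder centre:",(m[:2]-HOLD)@ax,"x off",(m[:2]-HOLD)@[ax[1],-ax[0]])
E
```

```text
[0.45938058 0.43054982 0.0878    ] [0.52288821 0.42908736 0.0878    ] 0.06352445938404397 end along y from holder centre: 0.07305986368329435 x off 0.0009544190946870742
```

```bash
python3 - <<'E'
from h import *
ctrl.servo_line([*HOLD,.045],vel=.08); ctrl.hold(.2)
hit=ctrl.servo_line([*HOLD,.029],vel=.02,guard=4); rep(f"down {hit}")
ctrl.let_go(); ctrl.hold(.3); ctrl.servo_line([*HOLD,.30],vel=.15); rep("free"); i,im=shot("f0")
ctrl.move_to([.40,.30,.32],down(-np.pi/2)); ctrl.hold(.3); shot("f1"); rep("end")
T=ctrl.read_camera("top")[:,:,::-1]
cv2.imwrite("pics/f.png",np.vstack([np.hstack([cv2.imread("pics/f1.png")[0:300,120:520],cv2.imread("pics/f0.png")[40:340,120:520]]),cv2.resize(T[140:290,80:480],(800,300))]))
E
```

```text
down True t62.1 [0.4884 0.3567 0.0323] w0.0672 g45.0 [-0.8 -0.6  4.2] q7 -1.12
free t64.9 [0.4882 0.3565 0.2991] w0.0921 g0.0 [0.6 0.6 0.3] q7 -0.94
end t66.6 [0.4001 0.3    0.3199] w0.0916 g0.0 [0.3 0.3 0.7] q7 -2.35
```

View pics/f.png

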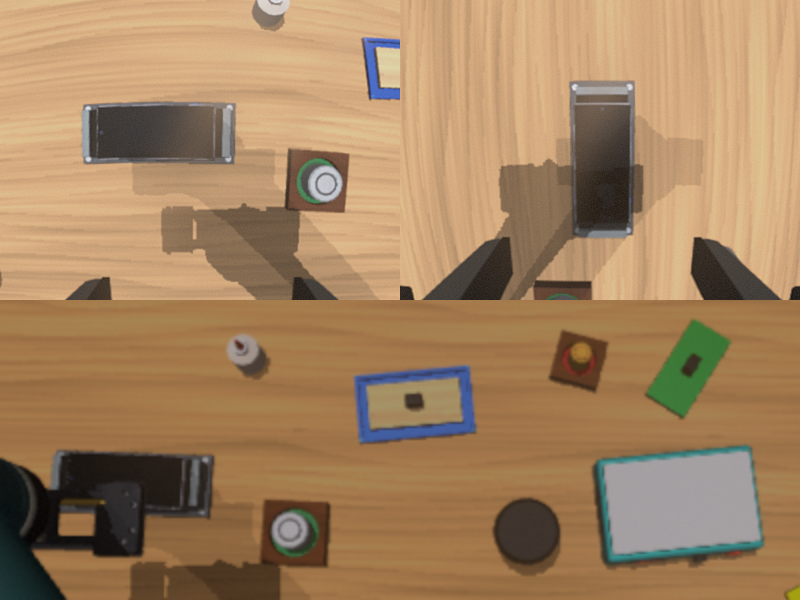

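Weights, board and phone are all in their places, and the cup (527,530 in the lower half) and bottle are undisturbed. I'll zoom in on the phone once before handing in.

```bash
python3 - <<'E'
import cv2
a=cv2.imread("pics/f1.png")[90:175,190:370]
cv2.imwrite("pics/f2.png",cv2.resize(a,None,fx=4,fy=4,interpolation=cv2.INTER_CUBIC))
E
```

```text
(no output)
```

View pics/f2.png

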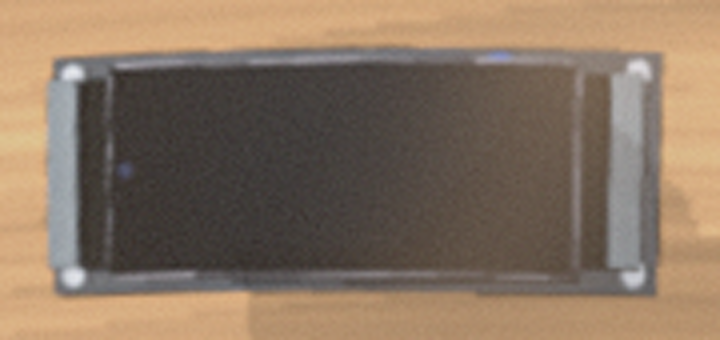

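The phone's rim runs from x=107 to 582, between the lips at 77 and 610. The gaps are about equal (30 and 28), so it is centred and flat.

```bash
python3 -c "
from bench import ctrl
print(ctrl.hand_in())"
```

```text
the job is handed in; nothing more can be done
None
```

The job is handed in: both weights stand in their own blocks, the board lies flat in the blue tray, and the phone lies level, screen up and centred in the holder; the cup and bottle were not touched, and the last reading before hand-in was 66.6 s of the 125 s.

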